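# Pack a filter element and its spacer down an air-filter body

## Task

Pack the air filter held in the chuck: stand the orange spacer from the parts tray upright in the filter's mouth, on top of the bronze element already started there, then use the red-handled packing rod to push both down the bore until they bottom out, and lean on them there for a moment with a firm push of about 18 N, always well under 40 N because the element crumbles. Then stand the rod back upright in the free hole of the wooden stand and let go; leave everything else where it is.

Things in the scene. Friction and masses are not known exactly. Their poses are not given: they have to be found in the camera images.
- chuck: The fixed steel three-jaw chuck, 125 mm across, gripping the filter body; origin on its axis at table height. Jaws at least 86 mm below the rim; brass port 33 mm from the axis, 54 mm below the rim. The element's seal ring drags on the bore: it stays put until pushed, slides down under about 7 N (plus 8 N per m/s), and stops solid on the seat. Element and spacer together are 68 mm long.
- mouth (a point): Centre of the open top rim of the blue round filter body (47 mm across, upright, fixed); rim 166 mm above the table, z up. Conical lead-in from 39 mm wide at the rim to 32 mm at 6 mm depth, then a straight bore 32 mm wide. The solid seat at the bottom of the bore is hidden; its depth differs from filter to filter: 88 to 100 mm below the rim.
- spacer: Orange plastic spacer, plain cylinder 28 mm across, 34 mm tall, about 35 g, standing upright and loose in the parts tray. Origin at the centre of its underside, z along its axis. It slides freely in the bore. Below it goes the bronze-coloured filter element: 30 mm across, 34 mm tall, already in the bore, its flat top 10 to 34 mm below the rim.
- tray: Grey shallow parts tray, 150 x 150 mm, fixed; walls 16 mm high and 4 mm thick, inner floor 4 mm above the table. Origin at the centre of its underside. Four parts stand in it about 73 mm apart in a 2 x 2 pattern along its x and y axes.
- rod: Packing rod, 122 mm long, about 120 g, standing upright in one of the two stand holes. Origin at the centre of its flat foot, z along it towards the handle. White shank 20 mm across from 0 to 70 mm, white collar 36 mm across from 70 to 76 mm, red round handle 26 mm across from 76 to 122 mm.
- stand: Wooden tool stand, fixed, 70 mm (x) x 150 mm (y) x 42 mm high. Origin at the centre of its underside. It has two round blind holes on its y axis, 42 mm either side of its centre.
- hole_a (a point): Centre of the floor of the stand's hole at its -y end; the hole is 24 mm wide with a 4 mm wide chamfer at its mouth, floor 10 mm above the table, mouth 42 mm above the table.
- hole_b (a point): Centre of the floor of the stand's other hole, at its +y end; the same size. One hole holds the rod, the other the countersink.
- countersink: Bystander: short countersink tool with a dark wooden handle 22 mm across, 82 mm tall, standing in the stand hole that the rod does not use. Origin at the centre of its foot.
- end_cap: Bystander in the tray: aluminium filter end cap, 38 mm across, 16 mm tall. Origin under its centre.
- fitting: Bystander in the tray: brass hose fitting, 26 mm across, 31 mm tall. Origin under its centre.
- drain_plug: Bystander in the tray: steel drain plug, 24 mm across, 20 mm tall. Origin under its centre.
- chuck_key: Bystander lying on the table beyond the chuck: T-shaped chuck key, 110 mm bar, about 100 mm long. Origin under the head.
- oil_can: Bystander: white oil bottle, 52 mm across, 115 mm tall, far side of the table. Origin under its centre.
- wrench: Bystander: steel wrench, 180 mm, lying at the far side. Origin under its middle.
- bolt: Bystander: dark hexagon bolt standing on its head, 27 mm across, 50 mm tall, far side. Origin under its centre.

How it is judged:
On the way, in this order (a step that is already met when the one before it is completed fails the run):
1. the spacer stands upright in the filter's mouth, its underside at least 8 mm below the rim (z of spacer in the frame of mouth below -0.008 m and horizontal distance between spacer and mouth below 0.004 m and angle between spacer's own z axis and vertical below 0.2 rad), for 0.2 s.
2. element and spacer are bottomed out: deep in the bore, the rod leans on the spacer with more than 12 N (the drag alone is 7 N) and nothing slides any more, for 0.3 s (z of spacer in the frame of mouth below -0.052 m and horizontal distance between spacer and mouth below 0.004 m and angle between spacer's own z axis and vertical below 0.15 rad and contact force between rod and spacer above 12 N and linear speed of spacer below 0.003 m/s), for 0.3 s.
At the end, for the whole second after the job is handed in: The spacer is upright in the bore where it bottomed out, on the element, underside at least 52 mm below the rim, within 4 mm of the axis; the rod upright in a hole of the stand, foot within 4 mm of the hole's floor and 5 mm of its axis; all released and at rest (z of spacer in the frame of mouth below -0.052 m and horizontal distance between spacer and mouth below 0.004 m and angle between each of spacer, rod's own z axis and vertical below 0.15 rad and (horizontal distance between rod and hole_a below 0.005 m or horizontal distance between rod and hole_b below 0.005 m) and z of rod in the frame of stand below 0.014 m and linear speed of each of rod, spacer below 0.02 m/s); the robot touches nothing.
It fails at once if the rod presses the spacer with more than 40 N (the sintered element crumbles) (contact force between rod and spacer above 40 N).
It fails at once if another thing on the table, tray or stand is moved by more than 20 mm (distance of any of countersink, end_cap, fitting, drain_plug, chuck_key, oil_can, wrench, bolt from where it was at the start of the episode above 0.02 m).
It also fails if it takes over 67 s, if anything falls off the work surface, if the arm or the gripper's body presses on something with over 40 N, if the wrist force passes 120 N, or if a joint passes its speed limit or range.

## Robot

A 6-joint arm with a two-finger parallel gripper is mounted at the origin on the work surface. World frame = base frame: x ahead of the robot, y to its left, z up, the work surface at z = 0. Lengths are in m, angles in rad, forces in N, time in s.
With the tool pointing down it reaches from about 0.325 to 0.775 m from the base axis. Payload 9.3 kg.
Tool frame: the origin (TCP) lies on the centre line of the jaws, within the pads' length; the fingertips stand 11 mm ahead of it and the grasp point (between the pads) lies 8 mm behind it (manip.tcp_to_tips is the distance from the TCP to the fingertips, in m); z points along the fingers, y is the direction in which the jaws open and shut (so a half turn about z gives the same grasp; the last joint's range is limited). The gripper opens to 85 mm and grips with 20 to 120 N. Pads are 22 mm wide; open, the fingers measure 114 mm over their backs; the gripper's body (76 mm by 85 mm) begins 54 mm behind the grasp point. The pads swing forward as they close: fully open they stand 13 mm farther back than shut.
Start: joints at [1.183, 0.259, 0.021, 1.334, 0, 1.418], TCP at [0.128, 0.535, 0.242] pointing down, gripper open.
Joint ranges: [-3.04, 3.04], [-0.91, 1.82], [-1.04, 1.36], [-1.92, 1.95], [-1.52, 1.45], [-3.14, 3.14]. Speed limits (rad/s): [2.22, 2.22, 2.79, 3.14, 3.14, 3.14].

## Interface

Orientations are given as a rotation vector (axis times angle).
In Python, from station import manip gives the robot as it stands.
- The arm moves only by the tool send_rows, never from a script. Its argument "motion" is a list of rows, each a list of 5 numbers: the shift along the world's x, y, z normalised to -1 to 1, where 1 is 0.02 m, then the turn about the world's z normalised to -1 to 1, where 1 is 0.1 rad, then the opening, from 0 (shut) to 1 (fully open). A call has 1 to 10 rows; each row shifts and turns the pose as measured when the row begins; what a row does not reach is not made up. A row lasts 1/12 s, in which the tool goes at most 41.7 mm and 7.16 degrees, less where a joint would pass 70% of its speed; a pose out of reach is approached as far as the arm can. A call with a number of a shift or a turn outside -1 to 1 is refused whole. A call with a gripper value outside its range is refused whole. The fingers move at their own pace and stop on an object; "squeeze" is the grip in N (left out, the last holds). Time passes only in rows, so rows that do not move let the fingers close. It gives the time, the measured TCP pose, the force and the opening at its end, in the units of the state.
- manip.observe(): the state, without advancing time (a new reading comes with each control period).
- manip.snapshot(name): name is "scene" or "top" or "wrist"; returns the picture (480x640x3 uint8, red, green, blue); there is no depth.
- manip.calibration(name): a dict with "K" (3x3 intrinsics, pixels), "dist_coeffs" ([k1, k2, p1, p2, k3] as OpenCV has them; the pictures are not rectified), "extrinsics" (4x4, takes a point from world to camera coordinates); the wrist camera has in their place "tool_from_camera" (4x4, takes a point from camera to tool coordinates, whose origin is the TCP and whose axes are the flange's). Camera axes: x right, y up, looking along -z (the intrinsics and any distortion apply to the point x, -y, -z); pixel columns grow to the right and rows downward; lengths in m; the calibration is good to about 2 mm. A picture is of the moment at which its call begins: read the wrist's pose just before it. calibration takes no time and is no camera call.
- manip.finish_job(): hands the job in, once; it reports no verdict.
Trained networks look in the newest picture that a camera, given by its name, has taken for a name from the list of things; names that differ only in an ending like _2 or _b are one class to them, and where a whole thing is asked for, a point or a joint stands for the part that bears it (a point fixed in the world has none). Each returns a list of dicts, best first, with "p" (0 to 1); they miss things now and then, are a little off and sometimes report something else, mostly with a low value. They report only what shows in the picture. A call takes as long as a camera call.
- manip.cut_out(label, camera): "pixels" (480x640 bool, what is visible of it) and "position" ([column, row] as shares, 0 to 1, of the picture: columns of its width, rows of its height, amid what is visible of it).
- manip.spot_point(label, camera): "position" ([column, row] as shares, 0 to 1, of the picture: columns of its width, rows of its height: a listed point, or the origin of a listed thing).
The state is a dict: "time": time; "joint_pos": joint angles; "qvel": joint speeds; "tau": joint torques, N m; "position": TCP position; "tcp_rot": TCP orientation; "ft_force": force on the tool from outside, world axes, zero at the start; "torque": the same for the moment, N m; "grip_width": finger opening in m.
Only numpy, scipy, OpenCV 4.12 (cv2) and the standard library are available. Lean on these libraries where they do the work, as an engineer would, in place of code of your own. Each camera call takes 0.05 s, during which the arm holds its last target.

## Working session

There is one attempt and no reset: what is moved stays moved. The work goes in short steps, Python scripts to look and compute and a tool call to move; the robot and the scene stay as the last step left them, time stands still between calls to the robot, and variables do not carry over. Pictures are saved under pics/ and viewed, and the job is handed in when it is done.

Besides the shell and the picture viewer there is one more tool, called after ">>>" as name(argument=value, ...), one argument or row to a line, values as JSON. send_rows: Moves the arm, as the interface text tells. Scaled input: -1 to 1 covers 0.02 m each way for a shift and 0.1 rad each way for a turn. Its arguments: {"type":"object","properties":{"motion":{"type":"array","items":{"type":"array","items":{"type":"number","minimum":-1,"maximum":1}}},"squeeze":{"type":"number"}},"required":["motion"]}

```bash
ls; mkdir -p pics
cat > h.py <<'E'
from station import manip
import numpy as np, cv2
def snap(c,fn=None):
    im=manip.snapshot(c)
    if fn: cv2.imwrite('pics/'+fn,im[:,:,::-1])
    return im
def tool():
    s=manip.observe(); T=np.eye(4); T[:3,:3]=cv2.Rodrigues(np.array(s['tcp_rot'],float))[0]; T[:3,3]=s['position']; return T
def cam(c,T=None):
    k=manip.calibration(c)
    if 'extrinsics' in k: E=np.array(k['extrinsics'])
    else: E=np.linalg.inv((tool() if T is None else T)@np.array(k['tool_from_camera']))
    return np.array(k['K']),np.array(k['dist_coeffs']),E
F=np.diag([1,-1,-1.])
def ray(uv,C):
    K,d,E=C
    n=cv2.undistortPoints(np.array(uv,float).reshape(1,1,2),K,d).ravel()
    R=E[:3,:3]; o=-R.T@E[:3,3]; return o,R.T@(F@np.array([n[0],n[1],1]))
def onz(uv,C,z):
    o,d=ray(uv,C); return o+d*(z-o[2])/d[2]
def proj(P,C):
    K,d,E=C; P=np.atleast_2d(P)
    p=(E[:3,:3]@P.T+E[:3,3:]).T@F
    return cv2.projectPoints(p,np.zeros(3),np.zeros(3),K,d)[0].reshape(-1,2)
def px(pos): return np.array([pos[0]*640,pos[1]*480])
E
python3 - <<'E'
from h import *
print(manip.observe(), manip.tcp_to_tips)
for c in ['scene','top','wrist']:
    snap(c,c+'0.png'); C=cam(c); o,d=ray((320,240),C); print(c,o.round(3),d.round(3),C[0][0,0],C[1])
    for l in ['spacer','mouth','rod','hole_a','hole_b','stand','tray','chuck','countersink']:
        for r in manip.spot_point(l,c)[:2]:
            print(l,round(r['p'],2),px(r['position']).round(1),[onz(px(r['position']),C,z).round(3)[:2] for z in (0,.01,.166)])
E
```

```text
pics
{'time': 0.0, 'joint_pos': array([1.18339181e+00, 2.59197505e-01, 2.07561088e-02, 1.33369019e+00,
       3.10821900e-05, 1.41820508e+00]), 'qvel': array([ 0.00202048, -0.00217528,  0.00072163, -0.00107669,  0.0006293 ,
        0.00031527]), 'tau': array([ 9.62800527e-05, -5.55645239e+01,  3.44530034e+01,  1.41332333e-02,
       -1.60662530e-04,  4.23813560e-06]), 'position': array([0.12785455, 0.53466279, 0.24166104]), 'tcp_rot': array([-3.67951766e-01, -3.11958106e+00,  2.00817137e-03]), 'ft_force': array([ 0.09118639, -0.23542953, -1.06133557]), 'torque': array([ 0.01498471, -0.03311403, -0.048249  ]), 'grip_width': 0.08571733727895842} 0.011
scene [1.306 0.419 0.751] [-0.681 -0.413 -0.604] 596.7817806540622 [-0.1289989  0.         0.         0.         0.       ]
spacer 0.62 [453.1 303.1] [array([0.505, 0.216]), array([0.516, 0.218]), array([0.682, 0.261])]
mouth 0.82 [307.2 211. ] [array([ 0.381, -0.173]), array([ 0.393, -0.165]), array([ 0.586, -0.042])]
rod 0.85 [265.5 222.1] [array([ 0.462, -0.231]), array([ 0.473, -0.222]), array([ 0.648, -0.087])]
hole_a 0.75 [230.9 211
[... 1653 characters left out ...]
6, -0.306]), array([ 0.476, -0.303]), array([ 0.479, -0.261])]
stand 0.73 [460.8 315.4] [array([ 0.47 , -0.257]), array([ 0.471, -0.255]), array([ 0.474, -0.22 ])]
tray 0.72 [191.  316.2] [array([0.484, 0.258]), array([0.484, 0.256]), array([0.486, 0.22 ])]
chuck 0.6 [351.3 258. ] [array([ 0.587, -0.051]), array([ 0.586, -0.051]), array([ 0.574, -0.044])]
countersink 0.67 [490.1 310.1] [array([ 0.478, -0.314]), array([ 0.478, -0.312]), array([ 0.481, -0.269])]
countersink 0.23 [350.9 259.8] [array([ 0.583, -0.051]), array([ 0.582, -0.05 ]), array([ 0.571, -0.044])]
wrist [0.049 0.555 0.373] [ 0.302 -0.079 -0.95 ] 409.6293594393992 [-0.07657853  0.          0.          0.          0.        ]
```

View pics/scene0.png

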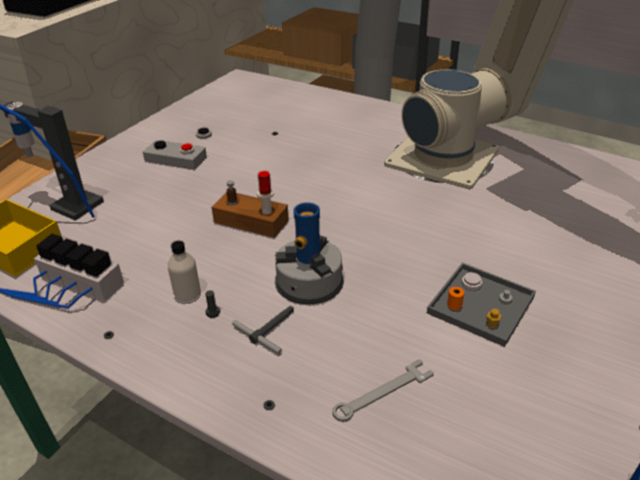

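View pics/top0.png

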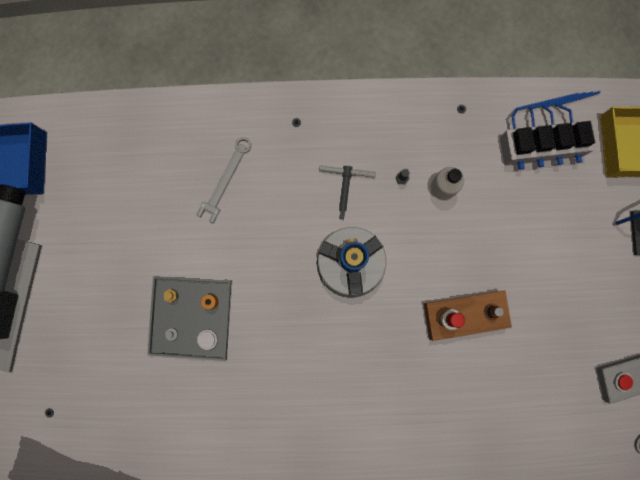

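View pics/wrist0.png

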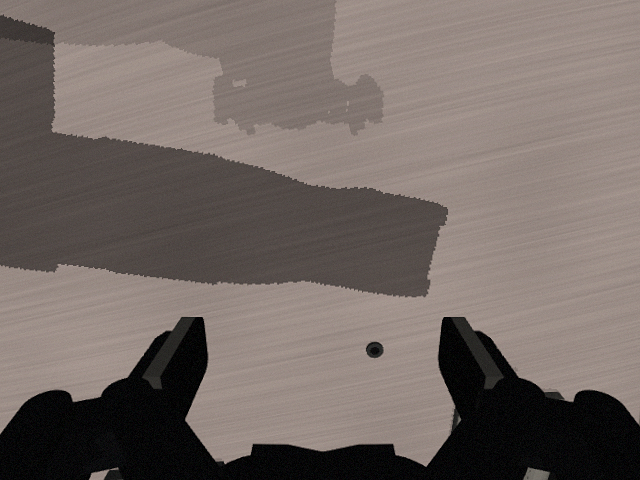

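Run:
```python
from h import *
# colour/mask based triangulation, reuse saved pics
for c in ['top','scene']:
    im=cv2.imread(f'pics/{c}0.png'); C=cam(c)
    hsv=cv2.cvtColor(im,cv2.COLOR_BGR2HSV)
    for n,lo,hi in [('orange',(5,200,90),(16,255,255)),('blue',(100,150,40),(125,255,255)),('red',(0,200,60),(3,255,255))]:
        m=cv2.inRange(hsv,lo,hi); k,l,s,ce=cv2.connectedComponentsWithStats(m)
        for i in range(1,k):
            if s[i][4]>60: print(c,n,s[i],ce[i].round(1))
C=cam('top')
for n,uv in [('spacertop',(209,301.5))]: print(n,onz(uv,C,.038))
print('mouth', onz((354,256.5),C,.166))
print('rod top',onz((457,320.5),C,.132))
print('stand corners',[onz(u,C,.042)[:2].round(3) for u in [(424,303),(507,291),(511,326),(431,339)]])
S=cam('scene')
print('mouth scene',onz((307,210.5),S,.166))
print('rod scene',onz((264.5,174),S,.132),'spacer',onz((457,292),S,.038))
```

```text
top blue [512  92  87  34 415] [556.  102.8]
top blue [   0  123   46   71 2890] [ 22.3 156.9]
top blue [341 243  28  29 288] [353.5 256.6]
scene orange [448 287  16  23 285] [455.2 298.2]
scene blue [  0 104  93 112 693] [ 44.4 148.3]
scene blue [295 204  25  59 988] [307.6 231.1]
scene blue [  0 271  92  37 530] [ 40.5 294.1]
scene blue [631 465   9  15  72] [636.4 474.3]
scene red [259 172  11  22 187] [264.1 182. ]
spacertop [0.51065272 0.2151814  0.038     ]
mouth [ 0.57588046 -0.04883015  0.166     ]
rod top [ 0.46520446 -0.22035755  0.132     ]
stand corners [array([ 0.497, -0.18 ]), array([ 0.513, -0.337]), array([ 0.448, -0.341]), array([ 0.43, -0.19])]
mouth scene [ 0.58444788 -0.0433722   0.166     ]
rod scene [ 0.47258165 -0.21392569  0.132     ] spacer [0.51521914 0.22179524 0.038     ]
```

Run:
```python
import cv2
im=cv2.imread('pics/top0.png')
a=cv2.resize(im[265:365,145:235],None,fx=4,fy=4);b=cv2.resize(im[220:320,310:400],None,fx=4,fy=4)
c=cv2.resize(im[270:370,420:515],None,fx=4,fy=4)
import numpy as np
o=np.hstack([a,b]);cv2.imwrite('pics/crop1.png',o); 
s=cv2.imread('pics/scene0.png'); 
cv2.imwrite('pics/crop2.png',np.hstack([c,cv2.resize(s[160:260,205:305],None,fx=4,fy=4)]))
```

```text
(no output)
```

View pics/crop1.png

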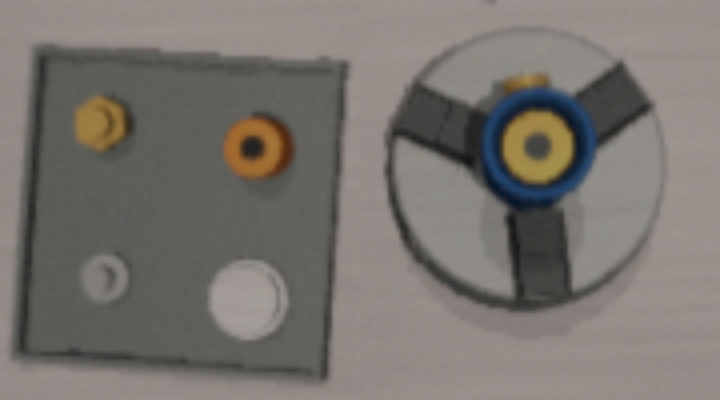

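View pics/crop2.png

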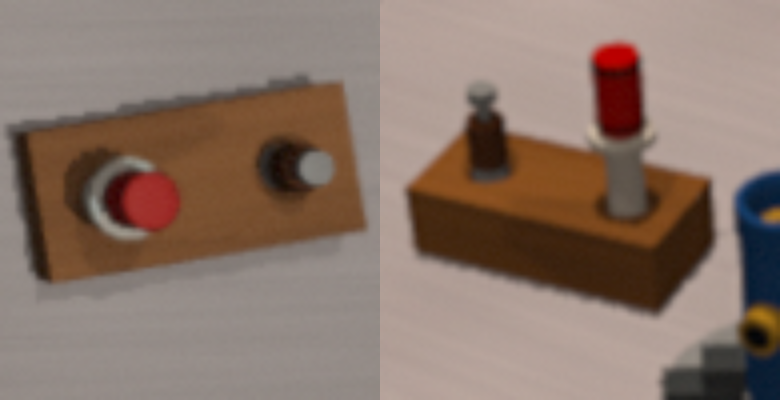

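>>> send_rows(
  motion=[
    [1, -0.82, 0, 0, 1],
    [1, -0.82, 0, 0, 1],
    [1, -0.82, 0, 0, 1],
    [1, -0.82, 0, 0, 1],
    [1, -0.82, 0, 0, 1],
    [1, -0.82, 0, 0, 1],
    [1, -0.82, 0, 0, 1],
    [1, -0.82, 0, 0, 1],
    [1, -0.82, 0, 0, 1],
    [1, -0.82, 0, 0, 1],
  ],
  squeeze=40,
)

```text
time: 2.33
position: [0.3316, 0.3658, 0.2423]
tcp_rot: [-0.354, -3.121, -0.003]
ft_force: [-0.1, 0.8, 0.4]
grip_width: 0.0854
```

>>> send_rows(
  motion=[
    [1, -0.82, -0.4, 0, 1],
    [1, -0.82, -0.4, 0, 1],
    [1, -0.82, -0.4, 0, 1],
    [1, -0.82, -0.4, 0, 1],
    [1, -0.82, -0.4, 0, 1],
    [1, -0.82, -0.4, 0, 1],
    [1, -0.82, -0.4, 0, 1],
    [1, -0.82, -0.4, 0, 1],
    [0.6, -0.5, -0.4, 0, 1],
    [0, 0, 0, 0, 1],
  ],
)

```text
time: 3.17
position: [0.5152, 0.2132, 0.1681]
tcp_rot: [0.36, 3.117, 0.007]
ft_force: [-0.9, -0.2, -0.6]
grip_width: 0.0851
```

Run:
```python
from h import *
s=manip.observe(); print(s['position'],s['joint_pos'].round(3))
C=cam('wrist'); snap('wrist','w1.png')
r=manip.cut_out('spacer','wrist')
for q in r[:2]:
    m=q['pixels']; ys,xs=np.nonzero(m); print(q['p'],xs.min(),xs.max(),ys.min(),ys.max())
print(proj([s['position'], s['position']+np.array([0,0,-.13])],C))
np.save('Cw1.npy',C[2])
```

```text
[0.51523196 0.21317357 0.16811373] [ 0.241  0.299 -0.113  1.153  0.003  0.471]
0.69 310 350 195 243
[[320.71287123 339.59822103]
 [320.67930335 233.33463358]]
```

View pics/w1.png

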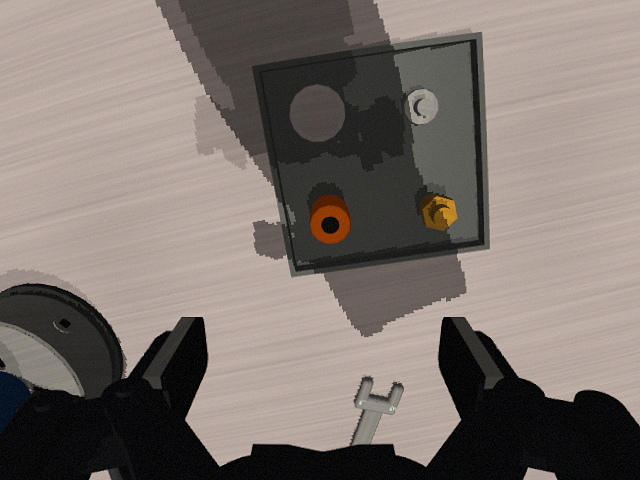

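Run:
```python
from h import *
C=(*cam('wrist')[:2],np.load('Cw1.npy'))
im=cv2.imread('pics/w1.png');hsv=cv2.cvtColor(im,cv2.COLOR_BGR2HSV)
print(onz((330,225),C,.038))
for uv in [(310.5,225),(350,225),(330,205.5),(330,244)]: print(onz(uv,C,.038).round(4))
# tray corners
print([onz(u,C,.016).round(3) for u in [(253,67),(481,34),(488,248),(294,275)]])
```

```text
[0.51104828 0.22050325 0.038     ]
[0.5081 0.2079 0.038 ]
[0.5141 0.2334 0.038 ]
[0.4981 0.2235 0.038 ]
[0.524  0.2175 0.038 ]
[array([0.402, 0.195, 0.016]), array([0.415, 0.342, 0.016]), array([0.562, 0.33 , 0.016]), array([0.549, 0.185, 0.016])]
```

>>> send_rows(
  motion=[
    [-0.2, 0.35, -1, 0, 0.65],
    [0, 0, -1, 0, 0.65],
    [0, 0, -1, 0, 0.65],
    [0, 0, -0.9, 0, 0.65],
    [0, 0, 0, 0, 0.65],
  ],
)

```text
time: 3.68
position: [0.5073, 0.2262, 0.0937]
tcp_rot: [0.352, 3.111, 0.014]
ft_force: [-0.1, 0.2, -0.2]
grip_width: 0.0558
```

Run:
```python
from h import *
s=manip.observe(); print(s['position'],s['joint_pos'].round(3))
C=cam('wrist'); snap('wrist','w2.png')
np.save('Cw2.npy',C[2])
print(proj([s['position']],C), onz((320,300),C,.038))
```

```text
[0.50729615 0.22622337 0.09365373] [ 0.266  0.344 -0.25   0.963  0.004  0.491]
[[320.70692843 339.59706927]] [0.51919304 0.22343317 0.038     ]
```

View pics/w2.png

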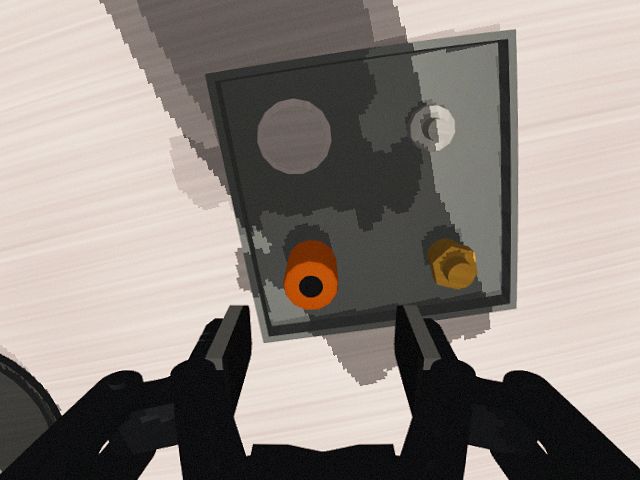

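Run:
```python
from h import *
C=(*cam('wrist')[:2],np.load('Cw2.npy'))
print(onz((311,285),C,.038),onz((285.5,285),C,.038),onz((337,285),C,.038),onz((311,309),C,.038)); print(manip.observe()['position'])
```

```text
[0.51007094 0.22094395 0.038     ] [0.50719995 0.20858656 0.038     ] [0.51301437 0.23354673 0.038     ] [0.52312693 0.2178256  0.038     ]
[0.50785657 0.22647463 0.09533234]
```

>>> send_rows(
  motion=[
    [0.1, -0.29, 0, 0, 0.65],
    [0, 0, 0, 0, 0.65],
    [0, 0, -1, 0, 0.65],
    [0, 0, -1, 0, 0.65],
    [0, 0, -0.8, 0, 0.65],
    [0, 0, 0, 0, 0.65],
  ],
)

```text
time: 4.23
position: [0.5137, 0.2227, 0.0476]
tcp_rot: [0.346, 3.096, 0.024]
ft_force: [-0.6, -0.7, 0.1]
grip_width: 0.0558
```

>>> send_rows(
  motion=[
    [-0.15, -0.1, -0.4, 0, 0.65],
    [0, 0, -0.2, 0, 0.65],
    [0, 0, 0, 0, 0.65],
  ],
)

```text
time: 4.48
position: [0.5121, 0.2209, 0.0381]
tcp_rot: [0.346, 3.092, 0.026]
ft_force: [-0.2, -0.6, -0.7]
grip_width: 0.0554
```

Run:
```python
from h import *
s=manip.observe(); print(s['position'],s['qvel'].round(3)); T=tool();print(T[:3,2])
C=cam('wrist'); snap('wrist','w3.png')
```

```text
[0.51206717 0.22093954 0.03812475] [-0.002 -0.015  0.002  0.017 -0.001 -0.001]
[ 0.0315709   0.01336309 -0.99941218]
```

View pics/w3.png

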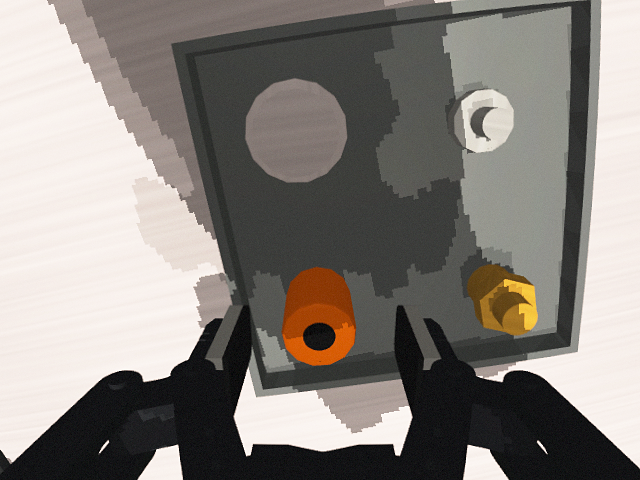

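>>> send_rows(
  motion=[
    [0, 0, -0.35, 0, 0.65],
    [0, 0, -0.15, 0, 0.65],
    [0, 0, 0, 0, 0.3],
    [0, 0, 0, 0, 0.15],
    [0, 0, 0, 0, 0.15],
    [0, 0, 0, 0, 0.15],
  ],
)

```text
time: 5.03
position: [0.5133, 0.2212, 0.0297]
tcp_rot: [0.345, 3.089, 0.028]
ft_force: [0.2, 0.1, -0.3]
grip_width: 0.0265
```

>>> send_rows(
  motion=[
    [0, 0, 0.5, 0, 0.15],
    [0, 0, 1, 0, 0.15],
    [0, 0, 1, 0, 0.15],
    [0, 0, 1, 0, 0.15],
    [0, -0.3, 1, 0, 0.15],
    [0.3, -0.7, 1, 0, 0.15],
    [0.35, -1, 1, 0, 0.15],
    [0.35, -1, 1, 0, 0.15],
    [0.35, -1, 1, 0, 0.15],
    [0.35, -1, 1, 0, 0.15],
  ],
)

```text
time: 5.87
position: [0.5424, 0.1206, 0.2311]
tcp_rot: [0.335, 3.096, 0.026]
ft_force: [0.1, -0.3, -0.6]
grip_width: 0.0266
```

>>> send_rows(
  motion=[
    [0.35, -1, 1, 0, 0.15],
    [0.35, -1, 0.5, 0, 0.15],
    [0.35, -1, 0, 0, 0.15],
    [0.35, -1, 0, 0, 0.15],
    [0.35, -1, 0, 0, 0.15],
    [0.35, -1, 0, 0, 0.15],
    [0.35, -0.8, 0, 0, 0.15],
    [0.2, -0.3, 0, 0, 0.15],
    [0, 0, 0, 0, 0.15],
  ],
)

```text
time: 6.62
position: [0.5975, -0.032, 0.2772]
tcp_rot: [0.338, 3.08, 0.026]
ft_force: [0.8, -0.3, -0.2]
grip_width: 0.0268
```

Run:
```python
from h import *
s=manip.observe(); print(s['position'],s['qvel'].round(3),s['joint_pos'].round(2)); T=tool();print(T[:3,2])
C=cam('wrist'); snap('wrist','w4.png');np.save('Cw4.npy',C[2])
print(proj([[.579,-.045,.166]],C))
```

```text
[ 0.59751361 -0.03195926  0.27719499] [-0.007 -0.008  0.003  0.011  0.003  0.007] [-0.2   0.31  0.18  1.4   0.02  0.02]
[ 0.04430446  0.01216839 -0.99894396]
[[289.94834669 212.74178498]]
```

View pics/w4.png

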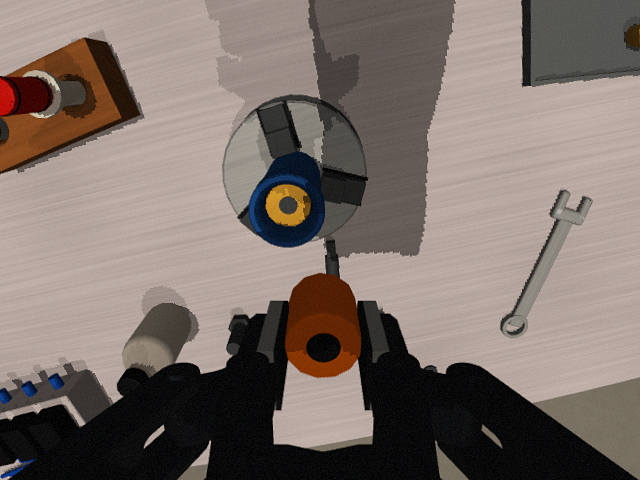

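Run:
```python
from h import *
C=(*cam('wrist')[:2],np.load('Cw4.npy'))
im=cv2.imread('pics/w4.png'); cv2.imwrite('pics/c4.png',np.hstack([cv2.resize(im[150:270,220:350],None,fx=3,fy=3),cv2.resize(im[260:390,260:390],(390,360))]))
P=manip.observe()['position']; 
for uv in [(287,209),(249,209),(325,209),(287,247)]: print(onz(uv,C,.166).round(4))
print('held',onz((323,347),C,P[2]+.008)-P)
```

```text
[ 0.5763 -0.0462  0.166 ]
[ 0.5712 -0.0685  0.166 ]
[ 0.5814 -0.0238  0.166 ]
[ 0.6002 -0.0522  0.166 ]
held [-0.0019013   0.00049492  0.008     ]
```

View pics/c4.png

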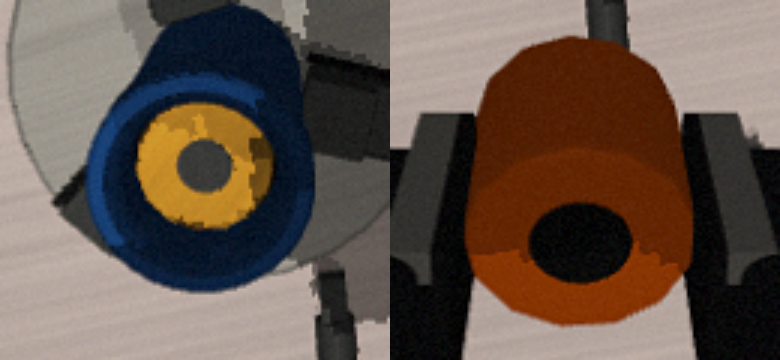

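>>> send_rows(
  motion=[
    [-0.9, -0.7, 0, 0, 0.15],
    [0, 0, -1, 0, 0.15],
    [0, 0, -1, 0, 0.15],
    [0, 0, -0.8, 0, 0.15],
    [0, 0, 0, 0, 0.15],
  ],
)

```text
time: 7.08
position: [0.5768, -0.0406, 0.2219]
tcp_rot: [0.331, 3.078, 0.028]
ft_force: [-0.2, -0.3, -0.4]
grip_width: 0.0265
```

Run:
```python
from h import *
s=manip.observe(); print(s['position'],s['qvel'].round(3),s['joint_pos'].round(2)); T=tool();print(T[:3,2])
C=cam('wrist'); snap('wrist','w5.png');np.save('Cw5.npy',C[2])
P=s['position']
th=np.linspace(0,2*np.pi,9)
```

```text
[ 0.57677951 -0.04064946  0.22193986] [ 0.018 -0.031  0.037  0.046  0.003  0.008] [-0.23  0.28  0.    1.25  0.02 -0.01]
[ 0.04696402  0.01318109 -0.99880961]
```

View pics/w5.png

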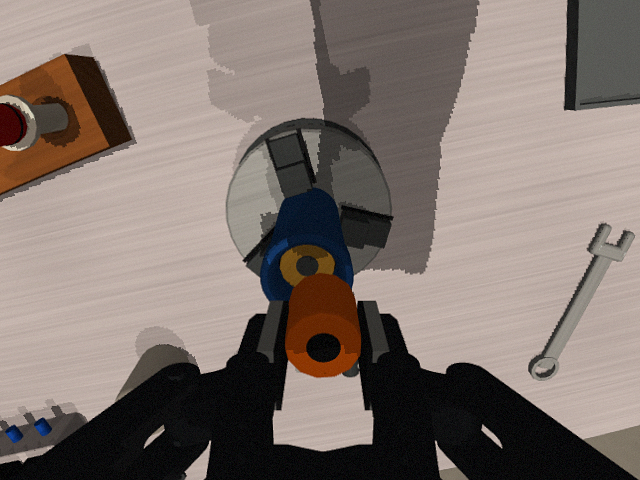

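Run:
```python
from h import *
C=(*cam('wrist')[:2],np.load('Cw5.npy'))
im=cv2.imread('pics/w5.png').copy()
th=np.linspace(0,2*np.pi,60)
for r,c in((.0235,(0,255,0)),(.0195,(0,0,255))):
  p=proj(np.c_[.577+r*np.cos(th),-.0465+r*np.sin(th),.166+0*th],C)
  cv2.polylines(im,[np.int32(p*16).reshape(-1,1,2)],True,c,1,shift=4)
cv2.imwrite('pics/c5.png',cv2.resize(im[220:400,230:390],None,fx=3.3,fy=3.3))
```

```text
(no output)
```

View pics/c5.png

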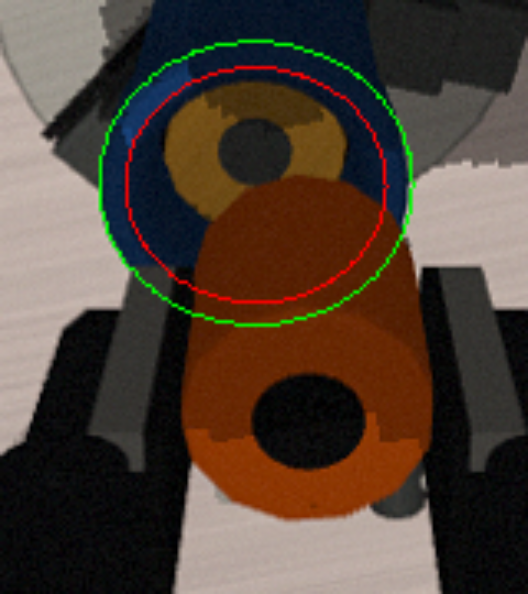

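>>> send_rows(
  motion=[
    [0.1, -0.35, 0, 0, 0.15],
    [0, 0, 0, 0, 0.15],
    [0, 0, -0.4, 0, 0.15],
    [0, 0, -0.2, 0, 0.15],
    [0, 0, 0, 0, 0.15],
  ],
)

```text
time: 7.55
position: [0.5807, -0.0466, 0.2153]
tcp_rot: [0.326, 3.072, 0.027]
ft_force: [1.0, 0.2, -1.0]
grip_width: 0.0265
```

>>> send_rows(
  motion=[
    [-0.1, 0, -0.5, 0, 0.15],
    [0, 0, -0.5, 0, 0.15],
    [0, 0, -0.2, 0, 0.15],
    [0, 0, 0, 0, 0.15],
  ],
)

```text
time: 7.88
position: [0.5789, -0.0466, 0.1904]
tcp_rot: [0.327, 3.071, 0.027]
ft_force: [0.4, -1.1, 0.5]
grip_width: 0.0264
```

>>> send_rows(
  motion=[
    [0, 0, -0.25, 0, 0.15],
    [0, 0, -0.15, 0, 0.15],
    [0, 0, 0, 0, 0.15],
  ],
)

```text
time: 8.13
position: [0.5792, -0.0467, 0.1818]
tcp_rot: [0.327, 3.071, 0.027]
ft_force: [0.0, 0.5, -0.6]
grip_width: 0.0263
```

Run:
```python
from h import *
s=manip.observe(); print(s['position'],s['ft_force'],s['joint_pos'].round(3))
C=cam('wrist'); im=snap('wrist')[:,:,::-1].copy()
cv2.imwrite('pics/c6.png',im)
S=snap('scene')[:,:,::-1]; cv2.imwrite('pics/c6s.png',cv2.resize(S[130:280,230:390],None,fx=4,fy=4))
```

```text
[ 0.57920761 -0.04666456  0.18182052] [ 0.01266745  0.49415939 -0.55611107] [-0.237  0.301 -0.076  1.143  0.024 -0.024]
```

View pics/c6.png

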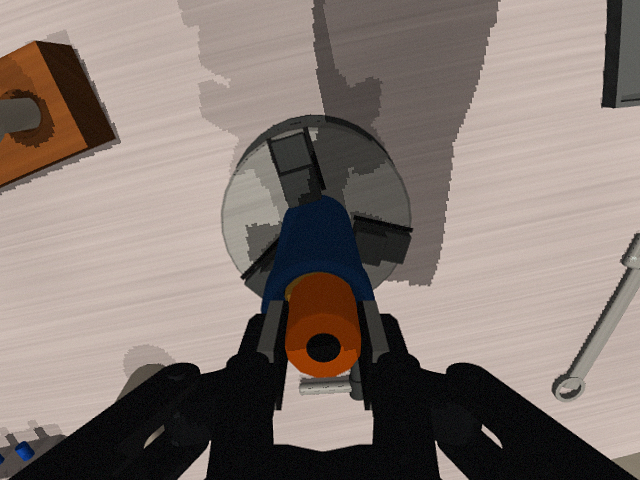

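View pics/c6s.png

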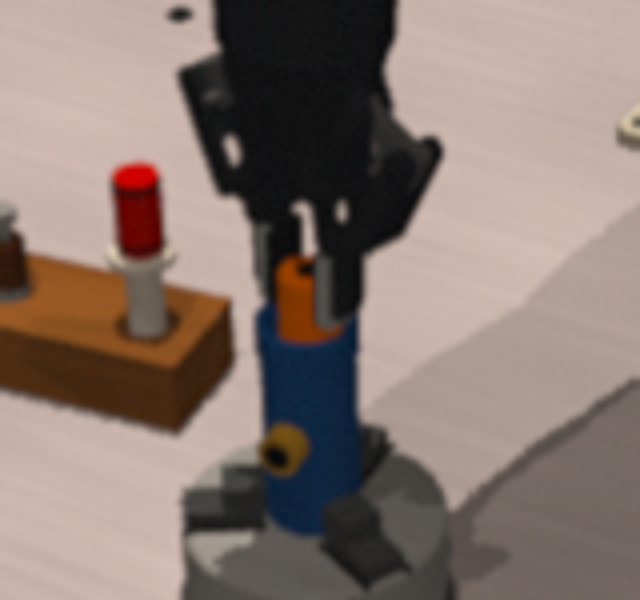

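>>> send_rows(
  motion=[
    [0, 0, 0, 0, 0.5],
    [0, 0, 0, 0, 0.6],
    [0, 0, 0, 0, 0.6],
    [0, 0, 0, 0, 0.6],
    [0, 0, 0.5, 0, 0.6],
    [0, 0, 1, 0, 0.6],
    [0, 0, 1, 0, 0.6],
    [0, 0, 1, 0, 0.6],
    [0, 0, 0.5, 0, 0.6],
    [0, 0, 0, 0, 0.6],
  ],
)

```text
time: 9.07
position: [0.5788, -0.0465, 0.27]
tcp_rot: [0.326, 3.068, 0.027]
ft_force: [-0.4, 0.6, -0.7]
grip_width: 0.0514
```

Run:
```python
from h import *
s=manip.observe(); print(s['position'],s['ft_force'],s['joint_pos'].round(3),tool()[:3,2])
C=cam('wrist'); im=snap('wrist','c7.png');np.save('Cw7.npy',C[2])
S=snap('scene','s7.png')[:,:,::-1]; cv2.imwrite('pics/c7s.png',cv2.resize(S[150:250,200:340],None,fx=5,fy=5))
```

```text
[ 0.5788285  -0.04653834  0.27003009] [-0.39813917  0.60766188 -0.67988394] [-0.237  0.269  0.104  1.353  0.025 -0.024] [ 0.057176    0.01141104 -0.9982989 ]
```

View pics/c7.png

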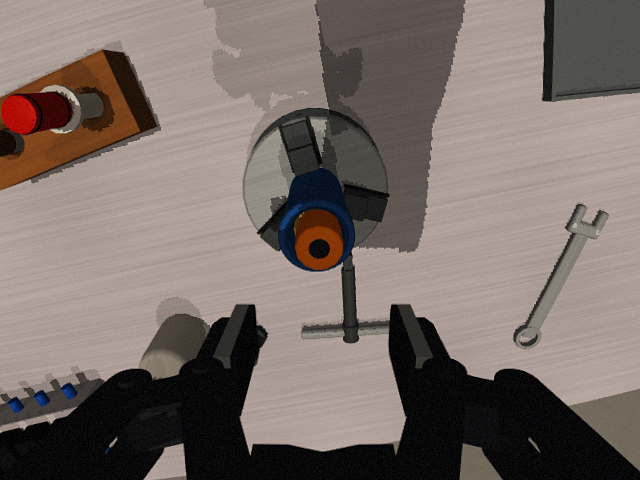

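View pics/c7s.png

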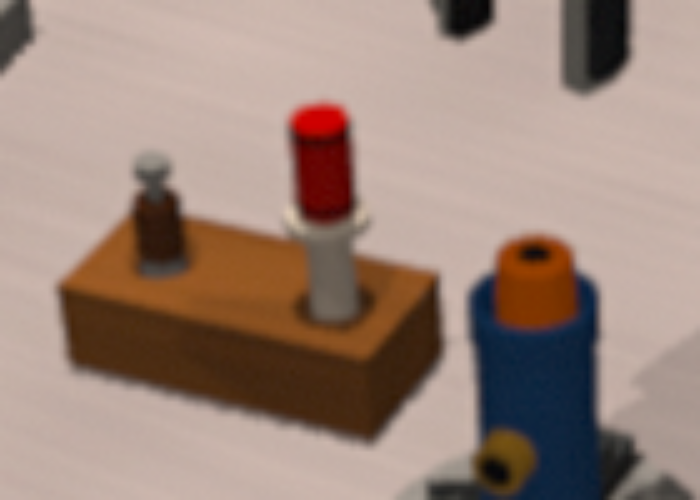

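>>> send_rows(
  motion=[
    [-0.3, -0.5, 0.2, 0, 0.65],
    [-0.55, -1, 0, 0, 0.65],
    [-0.55, -1, 0, 0, 0.65],
    [-0.55, -1, 0, 0, 0.65],
    [-0.55, -1, 0, 0, 0.65],
    [-0.55, -1, 0, 0, 0.65],
    [-0.55, -1, -0.5, 0, 0.65],
    [-0.5, -0.8, -0.8, 0, 0.65],
    [-0.3, -0.4, -0.7, 0, 0.65],
    [0, 0, 0, 0, 0.65],
  ],
)

```text
time: 10.0
position: [0.4799, -0.2078, 0.2237]
tcp_rot: [0.324, 3.083, 0.032]
ft_force: [-0.6, 0.6, 1.0]
grip_width: 0.0554
```

Run:
```python
from h import *
C0=(*cam('wrist')[:2],np.load('Cw7.npy'))
s=manip.observe(); print(s['position'],s['joint_pos'].round(3),tool()[:3,2])
C=cam('wrist'); im=snap('wrist','w8.png');np.save('Cw8.npy',C[2])
print(proj([[.467,-.217,.132]],C), proj([[.467,-.217,.132],[.577,-.0465,.166]],C0))
```

```text
[ 0.47989219 -0.20776719  0.22369972] [-0.59   0.198 -0.108  1.238  0.038 -0.38 ] [ 0.04367533  0.016006   -0.99891755]
[[296.69155828 230.51872928]] [[ 19.39216538 114.19178599]
 [316.87012187 235.37449927]]
```

View pics/w8.png

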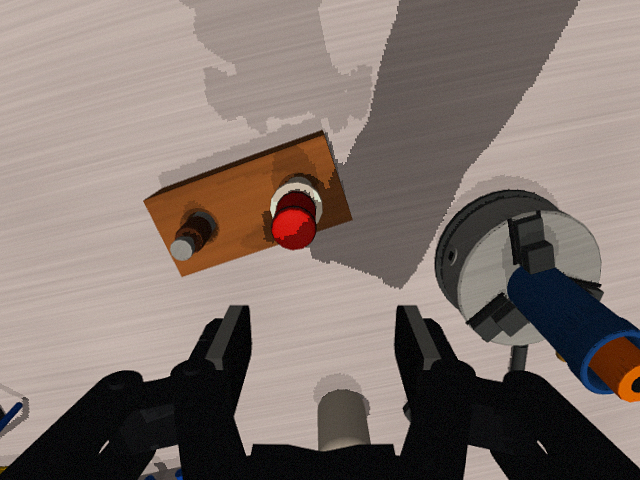

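Run:
```python
from h import *
C=(*cam('wrist')[:2],np.load('Cw8.npy'))
im=cv2.imread('pics/w8.png')
R=onz((294.5,227.5),C,.132); print(R, manip.observe()['position'])
th=np.linspace(0,2*np.pi,60)
for c,r,z,col in ((R,.013,.132,(0,255,0)),(R,.018,.086,(255,0,0)),(R,.016,.042,(0,255,255))):
  p=proj(np.c_[c[0]+r*np.cos(th),c[1]+r*np.sin(th),z+0*th],C)
  cv2.polylines(im,[np.int32(p*16).reshape(-1,1,2)],True,col,1,shift=4)
cv2.imwrite('pics/c8.png',cv2.resize(im[120:290,140:360],None,fx=3.5,fy=3.5))
```

```text
[ 0.46497951 -0.21779476  0.132     ] [ 0.48054767 -0.20736415  0.22491672]
```

View pics/c8.png

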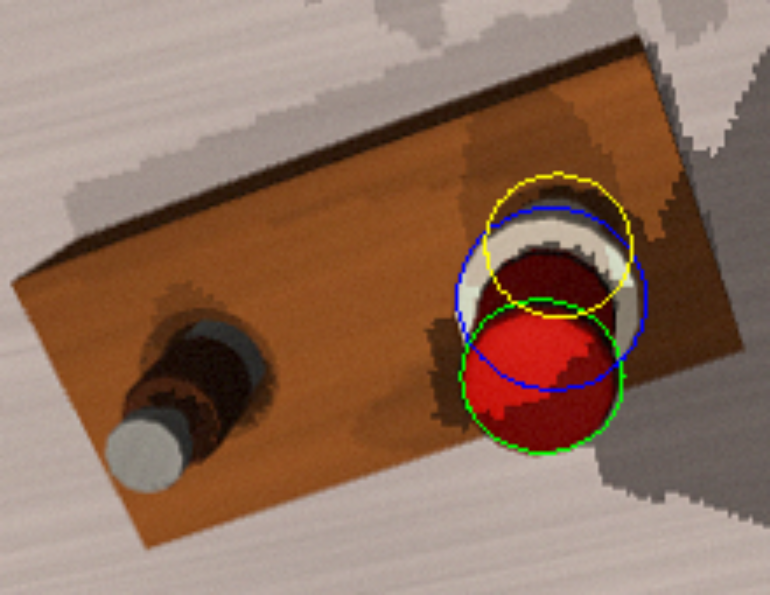

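>>> send_rows(
  motion=[
    [-0.5, -0.35, 0, 0, 0.65],
    [-0.25, -0.15, -0.5, 0, 0.65],
    [0, 0, -0.8, 0, 0.65],
    [0, 0, -0.8, 0, 0.65],
    [0, 0, -0.3, 0, 0.65],
    [0, 0, 0, 0, 0.65],
  ],
)

```text
time: 10.55
position: [0.4667, -0.2161, 0.1791]
tcp_rot: [0.321, 3.079, 0.031]
ft_force: [-0.6, 0.2, 0.6]
grip_width: 0.0557
```

Run:
```python
from h import *
s=manip.observe(); print(s['position'],s['joint_pos'].round(3),tool()[:3,2])
C=cam('wrist'); im=snap('wrist','w9.png');np.save('Cw9.npy',C[2])
print(proj([[.465,-.218,.132],s['position']],C))
```

```text
[ 0.46669882 -0.21612484  0.17914543] [-0.619  0.204 -0.217  1.12   0.04  -0.411] [ 0.04752679  0.01499157 -0.99875746]
[[314.056415   279.7229898 ]
 [320.67575332 339.58814175]]
```

View pics/w9.png

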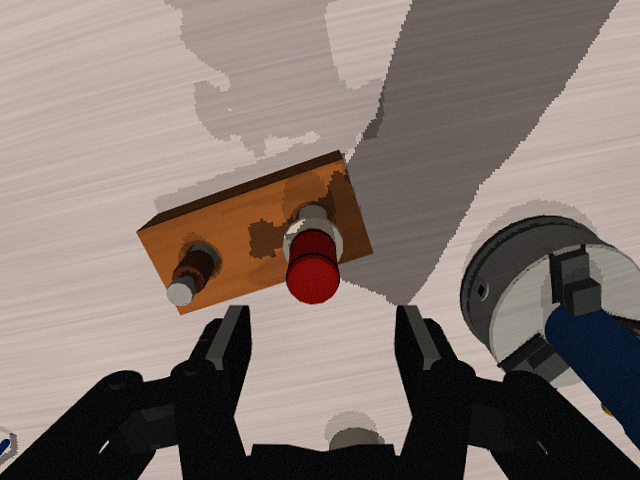

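>>> send_rows(
  motion=[
    [-0.1, -0.12, -0.5, 0, 0.65],
    [0, 0, -0.8, 0, 0.65],
    [0, 0, -0.8, 0, 0.65],
    [0, 0, -0.8, 0, 0.65],
    [0, 0, -0.4, 0, 0.65],
    [0, 0, 0, 0, 0.65],
  ],
)

```text
time: 11.1
position: [0.4674, -0.2194, 0.1146]
tcp_rot: [0.316, 3.072, 0.024]
ft_force: [0.2, 0.1, 0.2]
grip_width: 0.0552
```

Run:
```python
from h import *
s=manip.observe(); print(s['position'],tool()[:3,2])
C=cam('wrist'); im=snap('wrist','w10.png')
print(proj([[.465,-.218,.132],s['position']],C))
```

```text
[ 0.46740816 -0.2193755   0.11457981] [ 0.05449419  0.01019789 -0.99846201]
[[324.16305949 363.87935322]
 [320.65751072 339.57913703]]
```

View pics/w10.png

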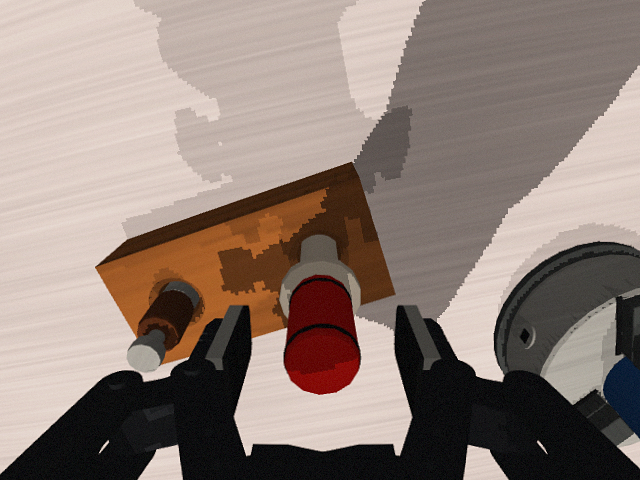

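>>> send_rows(
  motion=[
    [-0.05, 0, -0.35, 0, 0.65],
    [0, 0, -0.2, 0, 0.65],
    [0, 0, 0, 0, 0.65],
  ],
)

```text
time: 11.4
position: [0.4676, -0.2202, 0.1054]
tcp_rot: [0.315, 3.069, 0.021]
ft_force: [-0.3, -0.9, -0.0]
grip_width: 0.0554
```

>>> send_rows(
  motion=[
    [0, 0, 0, 0, 0.4],
    [0, 0, 0, 0, 0.15],
    [0, 0, 0, 0, 0.15],
    [0, 0, 0, 0, 0.15],
    [0, 0, 0, 0, 0.15],
  ],
  squeeze=90,
)

```text
time: 11.82
position: [0.4682, -0.221, 0.1069]
tcp_rot: [0.315, 3.067, 0.019]
ft_force: [0.1, -0.9, -1.8]
grip_width: 0.024
```

Run:
```python
from h import *
s=manip.observe(); print(s)
```

```text
{'time': 11.8167, 'joint_pos': array([-0.62522547,  0.25389461, -0.34888007,  0.92327191,  0.039774  ,
       -0.41975475]), 'qvel': array([ 0.00018354, -0.00329526,  0.00099721,  0.00260116,  0.00056786,
        0.00098287]), 'tau': array([-1.91320153e-02, -5.20673776e+01,  3.11712134e+01, -4.40352475e-01,
        1.40815917e-01, -3.57541185e-04]), 'position': array([ 0.4682448 , -0.22097505,  0.10694471]), 'tcp_rot': array([0.3148027 , 3.06680201, 0.01870752]), 'ft_force': array([ 0.12851304, -0.89803468, -1.79467837]), 'torque': array([-0.03938915,  0.12607358,  0.0093226 ]), 'grip_width': 0.023970172744736663}
```

>>> send_rows(
  motion=[
    [0, 0, 0.5, 0, 0.15],
    [0, 0, 0.8, 0, 0.15],
    [0, 0, 1, 0, 0.15],
    [0, 0, 1, 0, 0.15],
    [0, 0, 1, 0, 0.15],
    [0, 0, 1, 0, 0.15],
    [0, 0, 1, 0, 0.15],
    [0, 0, 1, 0, 0.15],
    [0, 0, 1, 0, 0.15],
    [0, 0, 1, 0, 0.15],
  ],
)

```text
time: 12.65
position: [0.4641, -0.2176, 0.2956]
tcp_rot: [0.316, 3.078, 0.03]
ft_force: [0.6, -0.2, -2.2]
grip_width: 0.0243
```

Run:
```python
from h import *
s=manip.observe(); print(s['position'],s['ft_force'],tool()[:3,2])
C=cam('wrist'); im=snap('wrist','w11.png');np.save('Cw11.npy',C[2])
```

```text
[ 0.46412744 -0.21757345  0.29563535] [ 0.62653864 -0.17161823 -2.23834422] [ 0.04923565  0.01456208 -0.99868103]
```

View pics/w11.png

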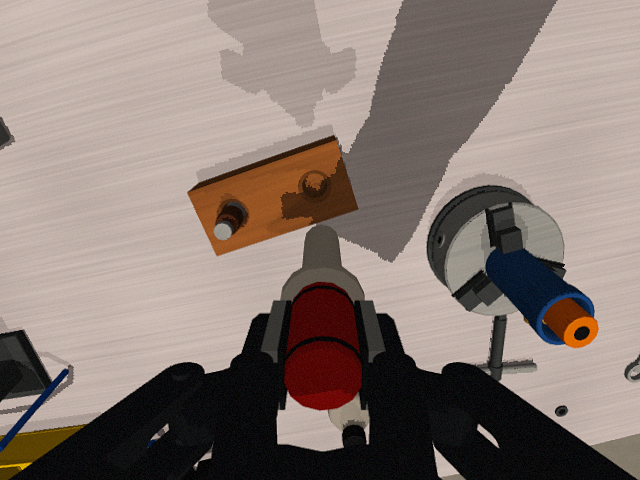

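Run:
```python
from h import *
C=(*cam('wrist')[:2],np.load('Cw11.npy'))
im=cv2.imread('pics/w11.png'); P=np.array([0.46412744,-0.21757345,0.29563535])
H=onz((315,184),C,.042); print('hole',H)
th=np.linspace(0,2*np.pi,60)
def circ(c,r,z,col):
  p=proj(np.c_[c[0]+r*np.cos(th),c[1]+r*np.sin(th),z+0*th],C)
  cv2.polylines(im,[np.int32(p*16).reshape(-1,1,2)],True,col,1,shift=4)
circ(H,.016,.042,(0,255,0));circ(H,.012,.042,(0,255,0))
o=P-[.003,-.0005,0]
circ(o,.018,P[2]-.021,(255,0,0)); circ(o,.013,P[2]+.025,(0,255,0));circ(o,.010,P[2]-.097,(255,0,255))
cv2.imwrite('pics/c11.png',cv2.resize(im[150:420,240:400],None,fx=2.2,fy=2.2))
```

```text
hole [ 0.46444242 -0.21801789  0.042     ]
```

View pics/c11.png

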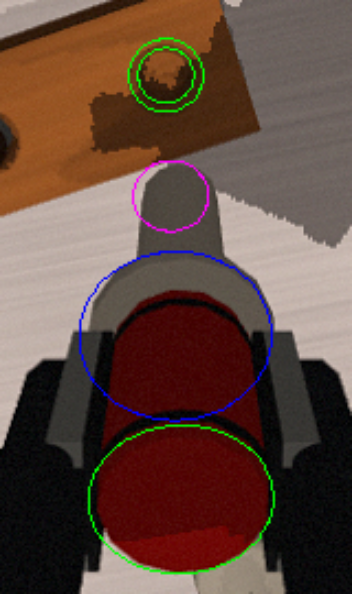

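>>> send_rows(
  motion=[
    [0.3, 0.5, 0.5, 0, 0.15],
    [0.65, 0.95, 0.5, 0, 0.15],
    [0.65, 0.95, 0, 0, 0.15],
    [0.65, 0.95, 0, 0, 0.15],
    [0.65, 0.95, 0, 0, 0.15],
    [0.65, 0.95, 0, 0, 0.15],
    [0.65, 0.95, 0, 0, 0.15],
    [0.65, 0.95, 0, 0, 0.15],
    [0.4, 0.6, 0, 0, 0.15],
    [0, 0, 0, 0, 0.15],
  ],
)

```text
time: 13.53
position: [0.5735, -0.0562, 0.3211]
tcp_rot: [0.321, 3.071, 0.025]
ft_force: [-1.0, -0.2, -2.3]
grip_width: 0.0243
```

```bash
cat > ov.py <<'E'
from h import *
import sys
s=manip.observe(); P=s['position']; print(P,s['ft_force'],s['joint_pos'].round(2),tool()[:3,2])
C=cam('wrist'); im=snap('wrist')[:,:,::-1].copy()
th=np.linspace(0,2*np.pi,60)
def circ(c,r,z,col):
  p=proj(np.c_[c[0]+r*np.cos(th),c[1]+r*np.sin(th),z+0*th],C)
  cv2.polylines(im,[np.int32(p*16).reshape(-1,1,2)],True,col,1,shift=4)
if __name__=='__main__':
  n=sys.argv[1]
  cv2.imwrite('pics/'+n+'raw.png',im); np.save(n+'.npy',C[2])
  circ([.577,-.0465],.0235,.166,(0,255,0)); circ(P+[-.001,.003,0],.01,P[2]-.097,(255,0,255))
  cv2.imwrite('pics/'+n+'.png',im)
E
python3 ov.py w12
```

```text
[ 0.57345179 -0.05620059  0.32113445] [-0.97496411 -0.20068013 -2.26099688] [-0.26  0.26  0.22  1.48  0.02 -0.05] [ 0.05521496  0.01079312 -0.99841615]
```

View pics/w12.png

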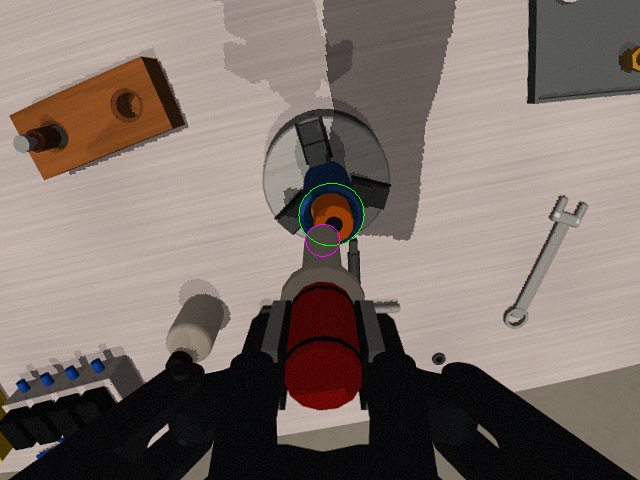

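>>> send_rows(
  motion=[
    [0.25, 0.4, 0, 0, 0.15],
    [0, 0, 0, 0, 0.15],
    [0, 0, -0.6, 0, 0.15],
    [0, 0, -0.4, 0, 0.15],
    [0, 0, 0, 0, 0.15],
  ],
)

```text
time: 14.0
position: [0.5773, -0.0502, 0.3003]
tcp_rot: [0.324, 3.071, 0.024]
ft_force: [0.3, 0.0, -1.2]
grip_width: 0.024
```

```bash
python3 ov.py w13; python3 -c "
from h import *
S=snap('scene','s13.png')[:,:,::-1]; cv2.imwrite('pics/c13s.png',cv2.resize(S[110:260,230:390],None,fx=4,fy=4))"
```

```text
[ 0.57727786 -0.05023279  0.30032966] [ 0.34346458  0.00455309 -1.2342534 ] [-0.24  0.27  0.18  1.43  0.02 -0.03] [ 0.05454774  0.00978226 -0.99846324]
```

View pics/w13.png

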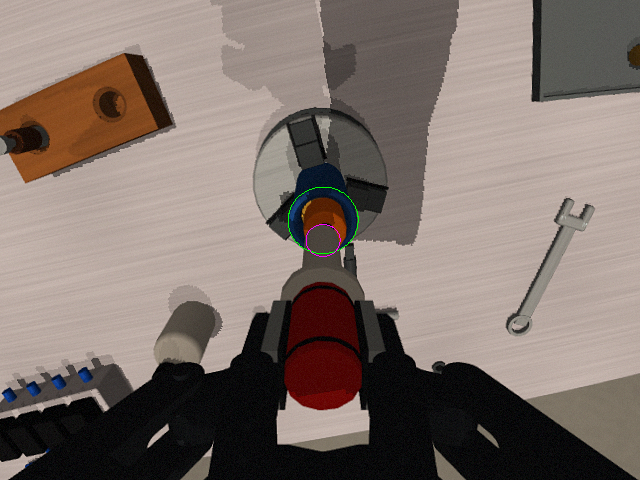

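View pics/c13s.png

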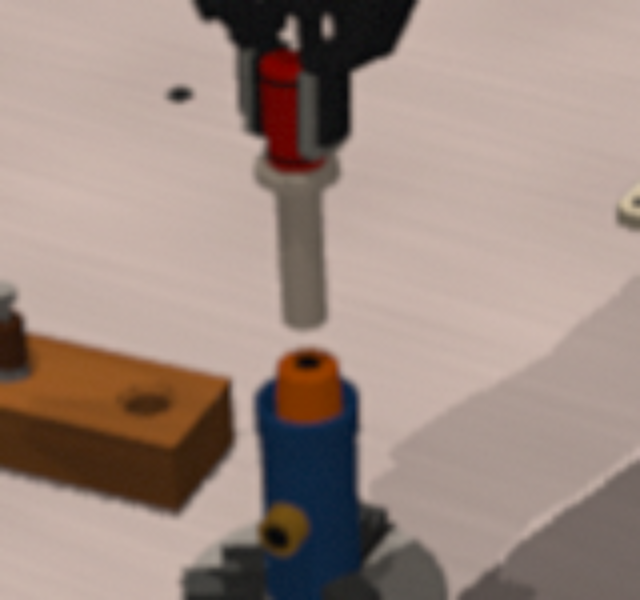

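>>> send_rows(
  motion=[
    [0, 0, -0.4, 0, 0.15],
    [0, 0, -0.3, 0, 0.15],
    [0, 0, -0.2, 0, 0.15],
  ],
)

```text
time: 14.35
position: [0.5779, -0.0512, 0.2842]
tcp_rot: [0.326, 3.067, 0.023]
ft_force: [-0.5, 0.3, -1.7]
grip_width: 0.024
```

>>> send_rows(
  motion=[
    [0, 0.05, -0.3, 0, 0.15],
    [0, 0, -0.2, 0, 0.15],
    [0, 0, -0.2, 0, 0.15],
  ],
)

```text
time: 14.6
position: [0.5782, -0.0509, 0.2701]
tcp_rot: [0.326, 3.064, 0.02]
ft_force: [-1.3, 0.5, 4.8]
grip_width: 0.024
```

>>> send_rows(
  motion=[
    [0, 0.05, -0.25, 0, 0.15],
    [0, 0, -0.25, 0, 0.15],
    [0, 0, -0.25, 0, 0.15],
  ],
)

```text
time: 14.85
position: [0.5782, -0.0506, 0.2558]
tcp_rot: [0.326, 3.061, 0.017]
ft_force: [-1.4, -0.5, 5.5]
grip_width: 0.0247
```

>>> send_rows(
  motion=[
    [0, 0.05, -0.2, 0, 0.15],
    [0, 0, -0.15, 0, 0.15],
  ],
)

```text
time: 15.02
position: [0.578, -0.0501, 0.2488]
tcp_rot: [0.327, 3.06, 0.014]
ft_force: [-1.6, -2.3, 5.9]
grip_width: 0.0243
```

>>> send_rows(
  motion=[
    [0, 0, -0.1, 0, 0.15],
  ],
)

```text
time: 15.1
position: [0.5779, -0.0502, 0.2467]
tcp_rot: [0.327, 3.06, 0.013]
ft_force: [-1.3, -1.6, 4.6]
grip_width: 0.0239
```

>>> send_rows(
  motion=[
    [0, 0, -0.1, 0, 0.15],
  ],
)

```text
time: 15.18
position: [0.5779, -0.0501, 0.2447]
tcp_rot: [0.327, 3.059, 0.013]
ft_force: [-0.9, -0.9, 5.3]
grip_width: 0.0241
```

>>> send_rows(
  motion=[
    [0, 0, -0.1, 0, 0.15],
  ],
)

```text
time: 15.27
position: [0.5779, -0.0501, 0.2427]
tcp_rot: [0.326, 3.059, 0.013]
ft_force: [-2.1, -0.9, 4.9]
grip_width: 0.0239
```

>>> send_rows(
  motion=[
    [0, 0, -0.06, 0, 0.15],
    [0, 0, -0.06, 0, 0.15],
  ],
)

```text
time: 15.43
position: [0.5779, -0.0501, 0.2401]
tcp_rot: [0.326, 3.059, 0.013]
ft_force: [-2.2, -1.3, 5.2]
grip_width: 0.0243
```

>>> send_rows(
  motion=[
    [0, 0, -0.06, 0, 0.15],
    [0, 0, -0.06, 0, 0.15],
  ],
)

```text
time: 15.6
position: [0.578, -0.0501, 0.2376]
tcp_rot: [0.326, 3.059, 0.013]
ft_force: [-2.5, -2.2, 13.0]
grip_width: 0.024
```

>>> send_rows(
  motion=[
    [0, 0, -0.06, 0, 0.15],
    [0, 0, -0.06, 0, 0.15],
  ],
)

```text
time: 15.77
position: [0.5787, -0.0503, 0.2375]
tcp_rot: [0.326, 3.055, 0.012]
ft_force: [-4.7, -0.8, 15.5]
grip_width: 0.0243
```

>>> send_rows(
  motion=[
    [0, 0, -0.06, 0, 0.15],
    [0, 0, -0.06, 0, 0.15],
  ],
)

```text
time: 15.93
position: [0.5787, -0.0503, 0.2375]
tcp_rot: [0.325, 3.052, 0.012]
ft_force: [-5.5, -0.1, 15.1]
grip_width: 0.024
```

>>> send_rows(
  motion=[
    [0, 0, -0.065, 0, 0.15],
    [0, 0, -0.065, 0, 0.15],
    [0, 0, -0.065, 0, 0.15],
    [0, 0, -0.065, 0, 0.15],
    [0, 0, -0.065, 0, 0.15],
    [0, 0, -0.065, 0, 0.15],
  ],
)

```text
time: 16.43
position: [0.5779, -0.05, 0.2375]
tcp_rot: [0.324, 3.043, 0.009]
ft_force: [-5.3, -1.8, 15.8]
grip_width: 0.0245
```

>>> send_rows(
  motion=[
    [0, 0, 0.2, 0, 0.15],
    [0, 0, 0.5, 0, 0.15],
    [0, 0, 0.8, 0, 0.15],
    [0, 0, 1, 0, 0.15],
    [0, 0, 1, 0, 0.15],
    [0, 0, 0.5, 0, 0.15],
    [0, 0, 0, 0, 0.15],
  ],
)

```text
time: 17.02
position: [0.577, -0.0477, 0.3193]
tcp_rot: [0.323, 3.05, 0.018]
ft_force: [0.7, -0.5, -1.2]
grip_width: 0.0237
```

```bash
python3 ov.py w14; python3 -c "
from h import *
S=snap('scene','s14.png')[:,:,::-1]; cv2.imwrite('pics/c14s.png',cv2.resize(S[110:260,230:390],None,fx=4,fy=4))"
```

```text
[ 0.57698583 -0.04773781  0.31929511] [ 0.6747807  -0.51545749 -1.20143068] [-0.24  0.25  0.2   1.45  0.02 -0.03] [ 0.07540719  0.0037175  -0.9971459 ]
```

View pics/w14.png

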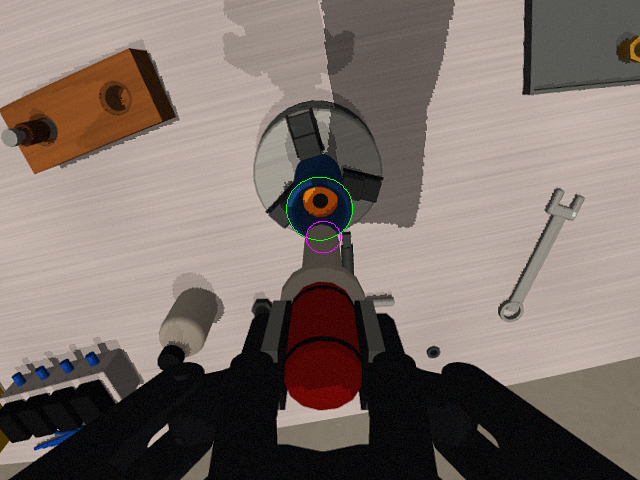

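View pics/c14s.png

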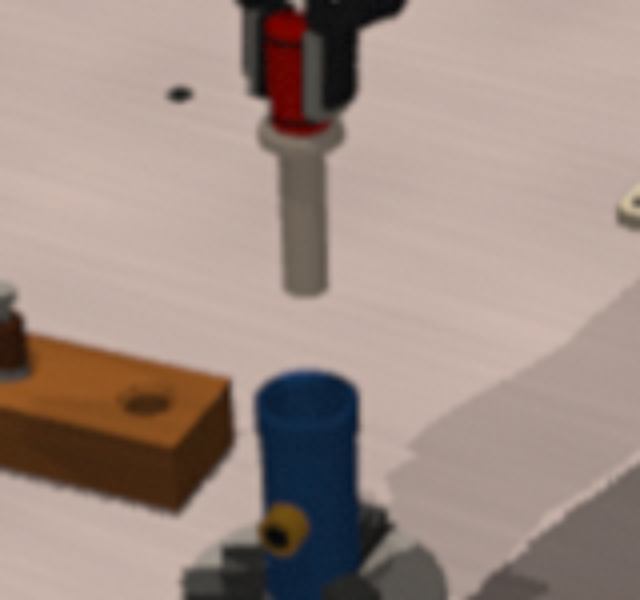

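>>> send_rows(
  motion=[
    [-0.3, -0.5, 0, 0, 0.15],
    [-0.65, -1, 0, 0, 0.15],
    [-0.65, -1, 0, 0, 0.15],
    [-0.65, -1, 0, 0, 0.15],
    [-0.65, -1, -0.3, 0, 0.15],
    [-0.65, -1, -0.8, 0, 0.15],
    [-0.65, -1, -1, 0, 0.15],
    [-0.65, -1, -1, 0, 0.15],
    [-0.5, -0.7, -1, 0, 0.15],
    [0, 0, 0, 0, 0.15],
  ],
)

```text
time: 17.95
position: [0.4585, -0.2176, 0.2209]
tcp_rot: [0.318, 3.066, 0.027]
ft_force: [0.8, 0.2, -1.8]
grip_width: 0.0242
```

```bash
cat > ov2.py <<'E'
from h import *
import sys
n=sys.argv[1]
s=manip.observe(); P=s['position']; print(P,s['ft_force'],tool()[:3,2])
C=cam('wrist'); im=snap('wrist')[:,:,::-1].copy()
th=np.linspace(0,2*np.pi,60)
def circ(c,r,z,col):
  p=proj(np.c_[c[0]+r*np.cos(th),c[1]+r*np.sin(th),z+0*th],C)
  cv2.polylines(im,[np.int32(p*16).reshape(-1,1,2)],True,col,1,shift=4)
np.save(n+'.npy',C[2]); cv2.imwrite('pics/'+n+'raw.png',im)
circ([.4644,-.218],.016,.042,(0,255,0)); circ(P+[-.001,.0025,0],.01,P[2]-.097,(255,0,255))
cv2.imwrite('pics/'+n+'.png',cv2.resize(im[100:420,180:460],None,fx=1.8,fy=1.8))
E
python3 ov2.py w15
```

```text
[ 0.45846099 -0.21759146  0.22093399] [ 0.81473062  0.16933203 -1.8346344 ] [ 0.0604092   0.01138756 -0.99810874]
```

View pics/w15.png

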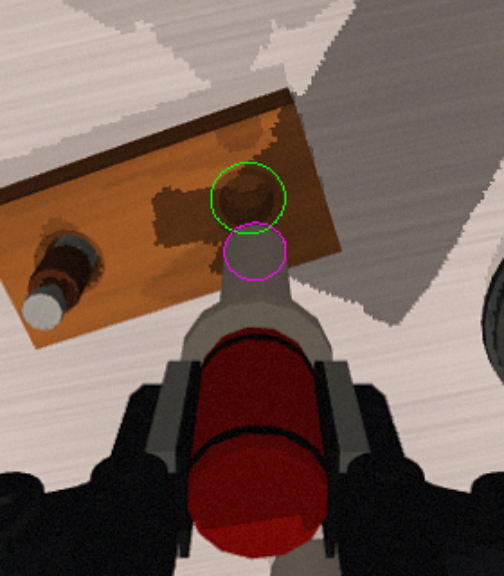

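>>> send_rows(
  motion=[
    [0.4, -0.18, 0, 0, 0.15],
    [0, 0, -0.5, 0, 0.15],
    [0, 0, -0.8, 0, 0.15],
    [0, 0, -0.8, 0, 0.15],
    [0, 0, -0.6, 0, 0.15],
    [0, 0, 0, 0, 0.15],
  ],
)

```text
time: 18.5
position: [0.4719, -0.2197, 0.1676]
tcp_rot: [0.313, 3.06, 0.024]
ft_force: [0.5, -1.0, -1.4]
grip_width: 0.0243
```

```bash
python3 ov2.py w16
```

```text
[ 0.47187679 -0.2196996   0.16763424] [ 0.52928459 -1.0152414  -1.36899803] [ 0.06696708  0.00911579 -0.99771354]
```

View pics/w16.png

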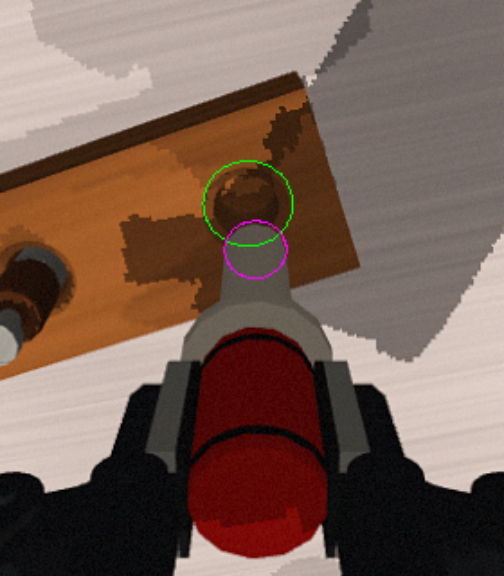

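>>> send_rows(
  motion=[
    [-0.3, -0.05, 0, 0, 0.15],
    [0, 0, 0, 0, 0.15],
    [0, 0, -0.4, 0, 0.15],
    [0, 0, 0, 0, 0.15],
  ],
)

```text
time: 18.88
position: [0.4677, -0.2205, 0.1628]
tcp_rot: [0.308, 3.056, 0.021]
ft_force: [-0.1, 0.2, -1.6]
grip_width: 0.0239
```

```bash
python3 ov2.py w17
```

```text
[ 0.46771214 -0.22054523  0.16281317] [-0.07560671  0.23189309 -1.57509303] [ 0.07130033  0.00645379 -0.99743401]
```

View pics/w17.png

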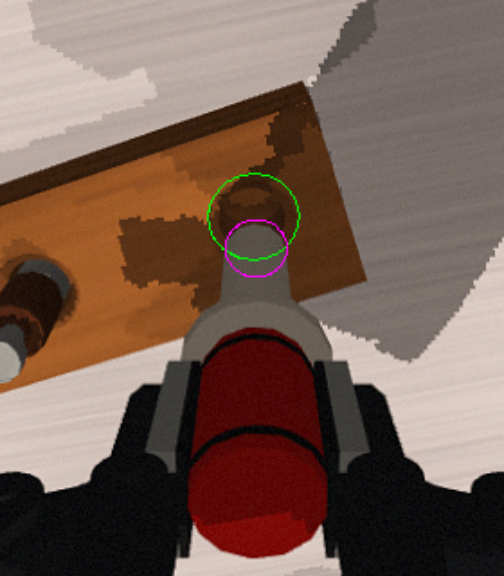

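>>> send_rows(
  motion=[
    [-0.15, 0, -0.3, 0, 0.15],
    [0, 0, -0.4, 0, 0.15],
    [0, 0, -0.2, 0, 0.15],
    [0, 0, 0, 0, 0.15],
  ],
)

```text
time: 19.27
position: [0.4649, -0.2211, 0.1446]
tcp_rot: [0.308, 3.053, 0.019]
ft_force: [-0.7, -0.1, -1.6]
grip_width: 0.0245
```

```bash
python3 ov2.py w18
```

```text
[ 0.4649104  -0.22109456  0.14459871] [-0.67752867 -0.06222679 -1.59686951] [ 0.07359128  0.00479371 -0.99727696]
```

View pics/w18.png

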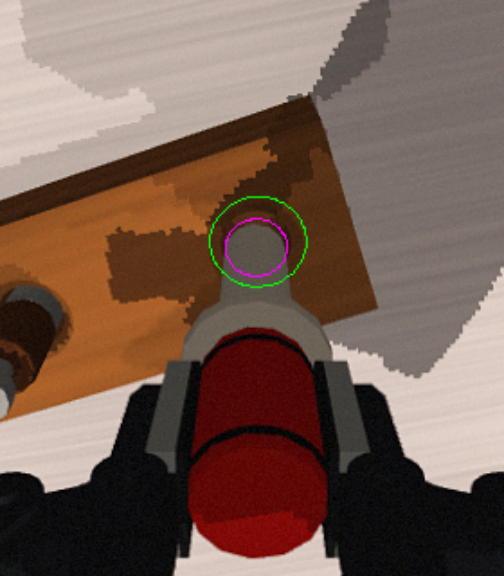

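Centred over the hole. Lowering.

>>> send_rows(
  motion=[
    [0, 0.03, -0.3, 0, 0.15],
    [0, 0, -0.3, 0, 0.15],
    [0, 0, -0.2, 0, 0.15],
  ],
)

```text
time: 19.57
position: [0.4654, -0.2208, 0.1283]
tcp_rot: [0.308, 3.052, 0.017]
ft_force: [-1.2, -0.1, -1.6]
grip_width: 0.0243
```

>>> send_rows(
  motion=[
    [0, 0, -0.2, 0, 0.15],
    [0, 0, -0.2, 0, 0.15],
  ],
)

```text
time: 19.73
position: [0.4654, -0.2208, 0.1191]
tcp_rot: [0.308, 3.052, 0.018]
ft_force: [0.5, -0.1, -1.3]
grip_width: 0.0243
```

>>> send_rows(
  motion=[
    [0, 0, -0.2, 0, 0.15],
    [0, 0, -0.15, 0, 0.15],
  ],
)

```text
time: 19.9
position: [0.4653, -0.2207, 0.111]
tcp_rot: [0.308, 3.053, 0.018]
ft_force: [0.1, -0.8, -1.3]
grip_width: 0.0238
```

>>> send_rows(
  motion=[
    [0, 0, -0.1, 0, 0.15],
    [0, 0, -0.08, 0, 0.15],
  ],
)

```text
time: 20.07
position: [0.4652, -0.2206, 0.1066]
tcp_rot: [0.308, 3.053, 0.019]
ft_force: [0.6, -0.1, 1.5]
grip_width: 0.0243
```

>>> send_rows(
  motion=[
    [0, 0, -0.06, 0, 0.15],
  ],
)

```text
time: 20.15
position: [0.4659, -0.2209, 0.1064]
tcp_rot: [0.308, 3.051, 0.018]
ft_force: [-2.7, 3.3, 23.4]
grip_width: 0.0239
```

>>> send_rows(
  motion=[
    [0, 0, 0.02, 0, 0.15],
    [0, 0, 0, 0, 0.4],
    [0, 0, 0, 0, 0.65],
    [0, 0, 0, 0, 0.65],
    [0, 0, 0, 0, 0.65],
  ],
)

```text
time: 20.57
position: [0.4668, -0.2214, 0.108]
tcp_rot: [0.307, 3.048, 0.016]
ft_force: [-0.5, 0.3, 0.4]
grip_width: 0.0556
```

>>> send_rows(
  motion=[
    [0, 0, 0.4, 0, 0.65],
    [0, 0, 0.8, 0, 0.65],
    [0, 0, 1, 0, 0.65],
    [0, 0, 1, 0, 0.65],
    [0, 0, 1, 0, 0.65],
    [0, 0, 1, 0, 0.65],
    [0, 0, 1, 0, 0.65],
    [0, 0, 0, 0, 0.65],
  ],
)

```text
time: 21.23
position: [0.465, -0.2202, 0.24]
tcp_rot: [0.308, 3.051, 0.018]
ft_force: [0.6, -0.3, 0.8]
grip_width: 0.0555
```

```bash
python3 ov2.py w19; python3 -c "
from h import *
S=snap('scene','s19.png')[:,:,::-1]; cv2.imwrite('pics/c19s.png',cv2.resize(S[150:290,200:340],None,fx=4,fy=4))
snap('top','t19.png')"
```

```text
[ 0.46495139 -0.22019813  0.23999818] [ 0.61391297 -0.25894548  0.81463847] [ 0.07593786  0.00392706 -0.99710482]
```

View pics/w19.png

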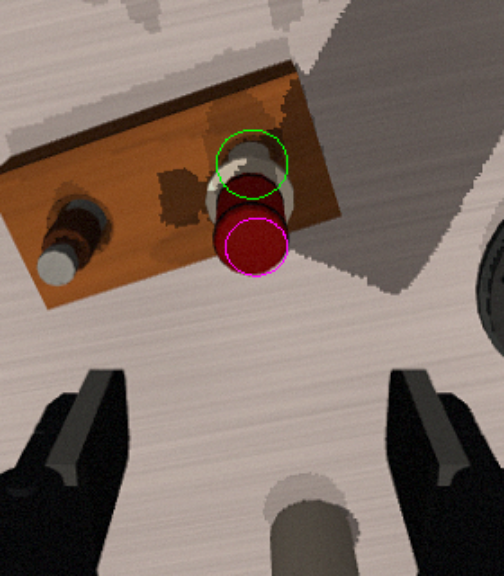

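View pics/c19s.png

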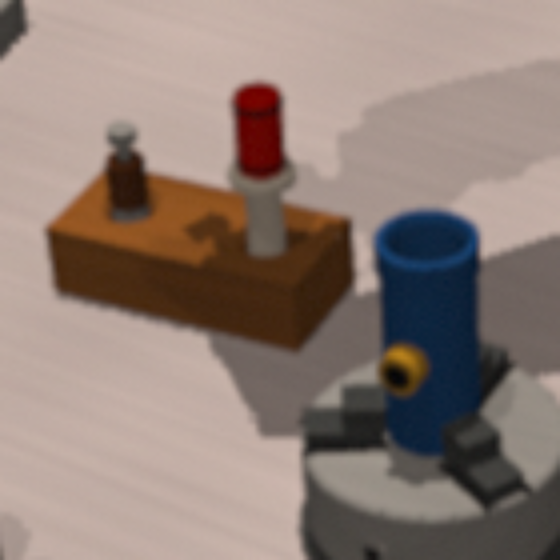

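View pics/t19.png

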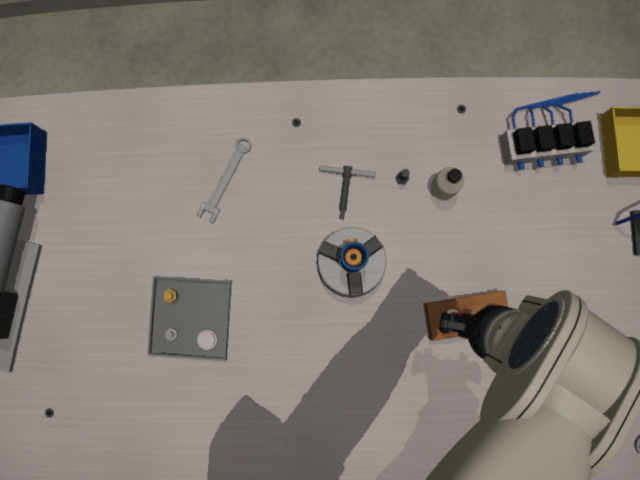

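```bash
python3 -c "
from h import *
print(manip.observe()['qvel'].round(3)); print(manip.finish_job())"
```

```text
[-0.001  0.015 -0.024 -0.008  0.001 -0.001]
the job is handed in; nothing more can be done
None
```

I packed the filter and handed the job in after about 21.5 s. No verdict was reported, so the checks below are my own.

- **Spacer:** I stood it in the mouth and released it about 10 mm below the rim. The pictures showed it upright on the element. The final wrist and top views show it centred in the bore, with its underside about 59 mm below the rim, worked out from the rod's foot height.
- **Push:** The rod slid both parts down under about 7 N until they stopped solid. I then leaned on them for about 0.8 s. The wrist readings of 13 to 16 N, plus roughly 2 N for the rod's weight and the sensor offset, make the push about 15 to 17.5 N. The highest reading stayed far below 40 N.
- **Rod:** It is back upright in its own hole and released. The height at which it touched the hole floor matches its height at pick-up to within 1 mm, and its handle appears at the same pixels as at the start. The scene view shows it standing upright.
- **Surroundings:** In the final top view, the other parts I could see look unmoved. The arm covers part of the stand there, but the wrist view shows the countersink in place.

Three things were not ideal:
- The tool gradually tilted to about 0.08 rad during the work.
- While the rod was leaning on the spacer, there was a sideways force of about 5 N.
- The rod touched down in its hole with a brief 23 N reading.

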